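Open the print dryer's vent flap two holes wider on its stay

ROBOT

A 6-joint arm with a two-finger parallel gripper is mounted at the origin on the work surface. World frame = base frame: x ahead of the robot, y to its left, z up, the work surface at z = 0. Lengths are in m, angles in rad, forces in N, time in s.
With the tool pointing down it reaches from about 0.35 to 0.85 m from the base axis. Payload 8.1 kg.
Tool frame: the origin (TCP) lies on the centre line of the jaws, within the pads' length; the fingertips stand 8 mm ahead of it and the grasp point (between the pads) lies 11 mm behind it (env.nose_length is the distance from the TCP to the fingertips, in m); z points along the fingers, y is the line along which they close (so a half turn about z gives the same grasp; the last joint's range is limited). The gripper opens to 93 mm and grips with 3 to 60 N. Pads are 15 mm wide; open, the fingers measure 128 mm over their backs; the gripper's body (75 mm by 188 mm) begins 65 mm behind the grasp point.
Start: joints at [1.164, 0.13, 1.488, -0, 1.523, -0.085], TCP at [0.19, 0.569, 0.227] pointing down, gripper open.
Joint ranges: [-2.96, 2.96], [-0.89, 2.26], [0.02, 2.5], [-1.34, 4.48], [0, 2.73], [-2.66, 2.66]. Speed limits (rad/s): [2.39, 2.39, 2.79, 3.14, 3.14, 3.14].

INTERFACE

Orientations are given as [roll, pitch, yaw] about the fixed x, y, z axes, in that order (R = Rz(yaw) Ry(pitch) Rx(roll)).
In Python, from plant import env, eyes, workorder gives the robot as it stands.
- The arm moves only by the tool servo_tool, never from a script. Its argument "increments" is a list of rows, each an object with "linear": the shift along the tool's x, y, z in m, a list of three; "delta_rot": the turn, a rotation vector about the tool's x, y, z in rad, a list of three. In form: [{"linear": [x, y, z], "delta_rot": [ax, ay, az]}, ...]. A call has 1 to 10 rows; each row shifts and turns the commanded pose from where the row before left it, along the tool's axes as they then stand; what a row does not reach is not made up. A row lasts 1/10 s, in which the tool goes at most 50 mm and 8.59 degrees, less where a joint would pass 70% of its speed; a pose out of reach is approached as far as the arm can. A call is refused whole if a number of a shift passes 0.05 or a number of a turn 0.15, either way. A call with a gripper value outside its range is refused whole. "claw" is the finger opening in m, from 0 to 0.093, set as the call begins (left out, the last holds). The fingers move at their own pace and stop on an object; the grip force is fixed at half the most. Time passes only in rows, so rows that do not move let the fingers close. It gives the time, the measured TCP pose, the force, the opening and the grip force at its end, in the units of the state.
- env.state(): the state, without advancing time (a new reading comes with each control period).
- eyes.grab_frame(name): name is "side" or "top"; returns a dict with "img" (420x560x3 uint8, red, green, blue), "fx", "fy", "cx", "cy" (pixels), "distortion" ([k1, k2, p1, p2, k3] as OpenCV has them; the pictures are not rectified), "T" (4x4, takes a point from camera to world coordinates). Camera axes: x right, y down, z forward; pixel columns grow to the right and rows downward; lengths in m; the calibration is good to about 2 mm. A picture is of the moment at which its call begins. There is no depth.
- workorder.hand_in(): hands the job in; it is judged then, once.
The state is a dict: "time": time; "joint_positions": joint angles; "qvel": joint speeds; "effort": joint torques, N m; "tool_pos": TCP position; "tcp_rot": TCP orientation; "force": force on the tool from outside, world axes, zero at the start; "wrist_torque": the same for the moment, N m; "finger_gap": finger opening in m; "gripper_force": force on a finger pad.
Only numpy, scipy, OpenCV 4.12 (cv2) and the standard library are available. Lean on these libraries where they do the work, as an engineer would, in place of code of your own. Each camera call takes 0.05 s, during which the arm holds its last target. There are 200 camera calls.

TASK

The darkroom's print dryer stands with its sprung vent flap ajar, held by a stay whose second hole (counted from the flap) sits over the pin on the dryer's roof. Open the flap two holes wider: lift the stay off the pin by its knob, let the flap come out under control without letting it spring wide open, and drop the fourth hole over the pin, fully home on the collar; then let go. Its holes are hand-drilled and not quite where they should be, so feel for the hole and never force the stay against the pin, and leave the other things where they are.

Things in the scene. Friction and masses are not known exactly. Their poses are not given: they have to be found in the camera images.
- dryer: Bench-top print dryer, a fixed white sheet-steel box 280 (x, front to back) x 400 (y) x 240 mm high, its front closed by the flap. Origin: centre of its underside, on the bench; x points from the flap to its back, z up. The flap's hinge line runs along the bottom front edge, 145 mm in front of the origin, 22 mm above the bench.
- flap (a joint): Opening angle of the vent flap (0.5 to 1 kg), rad: 0 shut, growing as its top leans out to the front (dryer's -x), stop at 0.62. A hinge spring drives it open: at the stay it pulls to the front with about 4 N at all times, so a stay let go off the pin is drawn away. About 0.12 with hole 2 on the pin, 0.21 with hole 3, 0.3 with hole 4, 0.38 with hole 5.
- stay: Flat dark-steel bar, 22 x 5 mm, 0.19 kg, over the roof; x along it from flap to back. Origin: mid-thickness, on its pivot at the flap's top, 237 mm above the hinge line; swings up and down there, 0.2 rad sideways. Five 10 mm holes drilled by hand, up to 3 mm off the marked centres: 110, 130, 150, 170, 190 mm from the pivot on the middle line, hole 1 nearest the flap.
- knob (a point): Middle of the upright round knob (18 mm across, 30 mm tall, standing on the bar) at the stay's tail, 225 mm from the pivot, 17.5 mm above the bar's mid-thickness; x along the bar. Marked 95, 75, 55, 35 mm from holes 2, 3, 4, 5. Hole 2 seated, it is 18 mm above the pin's origin (bar 1.3 degrees tail down); hole 4 seated, 22 mm (1.8 degrees tail up); lying on the pin's top, over 13 mm higher.
- pin: Fixed upright steel pin on the roof, 8 mm across, flat-topped, rising 13 mm above a collar 16 mm across on which the seated stay rests. Origin: on the pin's axis, level with the collar's top, 252 mm above the bench, 12 mm above the roof. x as the dryer's, along the stay. A hole has 1 mm of play all round; the spring holds its rear edge against the pin's back.
- tank: Bystander: black film-developing tank, 98 mm across, 142 mm tall, on the bench. Origin: centre of its underside.
- graduate: Bystander: clear measuring cup, 68 mm across, 110 mm tall, on the bench. Origin: centre of its underside.
- tongs: Bystander: steel print tongs, 210 mm long, lying on the bench. Origin: middle, on the bench.
- scissors: Bystander: scissors with black handles, 200 mm long, lying on the bench. Origin: at the rivet, on the bench.
- focuser: Bystander: black grain focuser, base 56 x 56 mm, 74 mm tall, standing on the dryer's roof to the left (dryer's +y) of the stay. Origin: centre of its underside.
- film_can: Bystander: black film can, 37 mm across, 51 mm tall, on the dryer's roof to the right of the stay. Origin: centre of its underside.
- carrier: Bystander: flat aluminium negative carrier, 118 x 96 x 6 mm with a tab 11 mm high, lying on the dryer's roof to the right of the stay. Origin: centre of its underside.

How it is judged:
On the way:
1. the stay is lifted clear off the top of the pin (z of knob in the frame of pin above 0.042 m), for 0.1 s.
At the end, for the whole second after the job is handed in: The stay rests with its fourth hole over the pin, fully home on the collar (the knob 47 to 57.5 mm from the pin's axis, within 7 mm of the dryer's middle plane through the pin, and no more than 23.5 mm above the collar's top), the flap stands at 0.26 to 0.34 rad, and flap and stay are at rest (horizontal distance between knob and pin between 0.047 and 0.0575 m and y of knob in the frame of pin between -0.007 and 0.007 m and z of knob in the frame of pin below 0.0235 m and x of knob in the frame of pin above 0.04 m and value of joint flap between 0.26 and 0.34 rad and velocity of joint flap between -0.03 and 0.03 rad/s and linear speed of stay below 0.01 m/s); the robot touches nothing.
It fails at once if the stay is forced: it presses on the pin with more than 20 N (contact force between stay and pin above 20 N).
It fails at once if the flap is let spring wide open, past the fifth hole (0.45 rad) (value of joint flap above 0.45 rad).
It fails at once if a bystander is moved by more than 25 mm (distance of any of tank, graduate, tongs, scissors, focuser, film_can, carrier from where it was at the start of the episode above 0.025 m).
It also fails if it takes over 54 s, if anything falls off the work surface, if the arm or the gripper's body presses on something with over 40 N, if the wrist force passes 120 N, or if a joint passes its speed limit or range.

## Working session

There is one attempt and no reset: what is moved stays moved. The work goes in short steps, Python scripts to look and compute and a tool call to move; the robot and the scene stay as the last step left them, time stands still between calls to the robot, and variables do not carry over. Pictures are saved under pics/ and viewed, at most 10 in all, crops included, and the job is handed in when it is done.

Besides the shell and the picture viewer there is one more tool, called after "Emit:" as name([rows], argument=value, ...), one row to a line, values as JSON. servo_tool: Moves the arm, as the interface text tells. Its arguments: {"type":"object","properties":{"increments":{"type":"array","items":{"type":"object","properties":{"linear":{"type":"array","items":{"type":"number"}},"delta_rot":{"type":"array","items":{"type":"number"}}}}},"claw":{"type":"number"}},"required":["increments"]}

```bash
mkdir -p pics; cat > h.py <<'E'
import numpy as np, cv2
from plant import env, eyes, workorder
def grab(n,f=None):
    d=eyes.grab_frame(n)
    if f: cv2.imwrite('pics/'+f,cv2.cvtColor(d['img'],cv2.COLOR_RGB2BGR))
    return d
def K(d): return np.array([[d['fx'],0,d['cx']],[0,d['fy'],d['cy']],[0,0,1.]])
def ray(d,u,v):
    p=cv2.undistortPoints(np.array([[[u,v]]],float),K(d),np.array(d['distortion'],float))[0,0]
    T=np.array(d['T']); r=T[:3,:3]@np.array([p[0],p[1],1]); return T[:3,3],r/np.linalg.norm(r)
def plane(d,u,v,z):
    o,r=ray(d,u,v); return o+r*(z-o[2])/r[2]
def proj(d,P):
    T=np.linalg.inv(np.array(d['T'])); rv=cv2.Rodrigues(T[:3,:3])[0]
    return cv2.projectPoints(np.array(P,float).reshape(-1,1,3),rv,T[:3,3],K(d),np.array(d['distortion'],float))[0][:,0]
def tri(d1,a,d2,b):
    o1,r1=ray(d1,*a);o2,r2=ray(d2,*b)
    s=np.linalg.lstsq(np.c_[r1,-r2],o2-o1,rcond=None)[0]
    p,q=o1+s[0]*r1,o2+s[1]*r2; return (p+q)/2,np.linalg.norm(p-q)
E
python3 - <<'E'
from h import *
a=grab('side','s0.png');b=grab('top','t0.png')
for d in(a,b):print(np.round(d['T'],3).tolist(),d['fx'])
print(env.state())
E
```

```text
[[0.731, -0.368, 0.575, -0.424], [-0.683, -0.4, 0.612, -0.993], [0.005, -0.839, -0.544, 1.094], [0.0, 0.0, 0.0, 1.0]] 520.6177941668177
[[0.025, -0.985, 0.171, 0.305], [-0.999, -0.028, -0.015, 0.001], [0.02, -0.17, -0.985, 1.437], [0.0, 0.0, 0.0, 1.0]] 413.732526262255
{'time': 0.1, 'joint_positions': array([ 1.16364099e+00,  1.31096906e-01,  1.48916960e+00,  1.42612043e-05,
        1.52303219e+00, -8.53688934e-02]), 'qvel': array([-0.00010174,  0.00046835, -0.00261396,  0.00010139,  0.00075945,
       -0.00126174]), 'effort': array([ 1.57632483e-03, -5.61335385e+01, -4.93097484e+01,  7.70475925e-02,
        2.90867529e-02, -1.05502261e-04]), 'tool_pos': array([0.1895092 , 0.56874482, 0.22568606]), 'tcp_rot': array([-3.13989404e+00, -1.59658084e-04,  2.81980538e+00]), 'force': array([-0.10983671,  0.14521826, -0.26020424]), 'wrist_torque': array([-0.02426818,  0.01355986,  0.0350135 ]), 'gripper_force': 0.0, 'finger_gap': 0.09283754379839115}
```

View pics/s0.png

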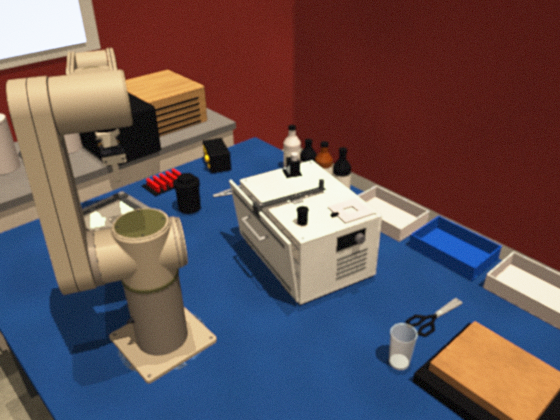

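View pics/t0.png

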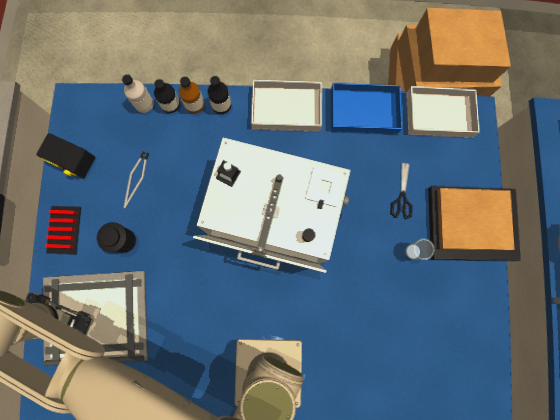

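The side view shows the stay on the roof from about (250,208) to the knob at (321,185). The top view shows it from about (263,250) to the knob at (278,180), with the film can at (307,236), the focuser at (228,172) and the carrier at (322,186). Next I'll enlarge both.

```bash
python3 - <<'E'
from h import *
a=cv2.imread('pics/s0.png')[150:250,220:380];b=cv2.imread('pics/t0.png')[160:270,210:350]
c=np.vstack([cv2.resize(a,(480,300),interpolation=2),cv2.resize(b,(480,300*480*110//(140*300)),interpolation=2)[:]])
c=np.hstack([cv2.resize(a,(400,250),interpolation=2),cv2.resize(b[:,20:100],(400,550),interpolation=2)[:250]])
cv2.imwrite('pics/c0.png',cv2.resize(a[20:70,20:130],(770,350),interpolation=2))
cv2.imwrite('pics/c1.png',cv2.resize(b[10:100,40:120],(533,600),interpolation=2))
E
```

```text
(no output)
```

View pics/c0.png

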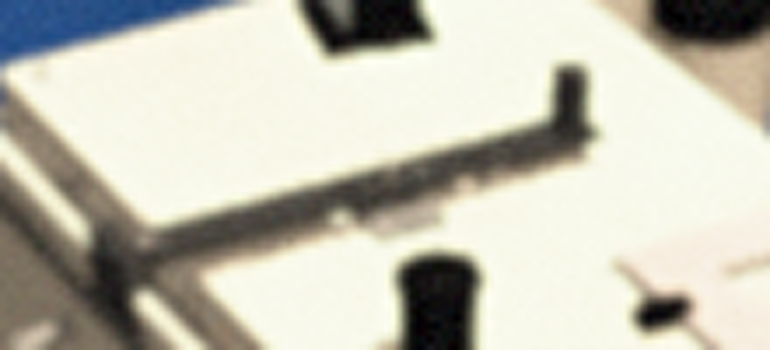

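View pics/c1.png

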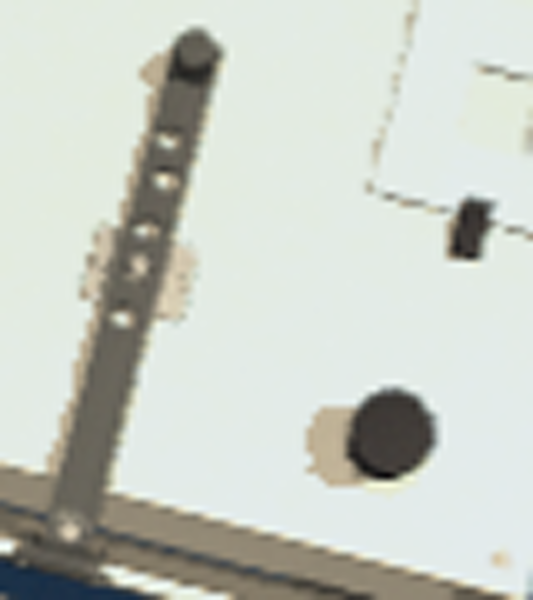

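The side crop puts the knob's mid at crop (571,100), which is image (321.6,184.3). In the top crop the knob's top is at (197,48), the holes run from (121,318) to (168,138) with the pin at hole 2 (138,266), and the pivot is at (68,528).

```bash
python3 - <<'E'
from h import *
a=grab('side');b=grab('top')
c=lambda u,v:(250+(u+.5)/6.667-.5,170+(v+.5)/6.667-.5)
s=lambda u,v:(240+(u+.5)/7-.5,170+(v+.5)/7-.5)
print('knobtop tri',tri(b,c(197,48),a,s(570,72)))
k=plane(b,*c(197,48),.285);print('knob',k)
H=[plane(b,*c(*h),.2575) for h in[(121,318),(138,266),(145,231),(165,180),(168,138)]]
pv=plane(b,*c(68,528),.262);print('pivot',pv,'len',np.linalg.norm((k-pv)[:2]))
d=(k-pv)[:2];d/=np.linalg.norm(d);print('yaw',np.arctan2(d[1],d[0]))
n=np.array([-d[1],d[0]])
for h in H:print(h,'from knob',(k-h)[:2]@d,'lat',(h-k)[:2]@n)
# dryer front/back edge yaw from film can etc: roof corners
print('roof corners',[plane(b,*p,.24) for p in[(223,141),(349,172)]])
E
```

```text
knobtop tri (array([ 0.59919241, -0.0170403 ,  0.28526341]), np.float64(0.001229193551790867))
knob [ 0.59975592 -0.01742954  0.285     ]
pivot [0.39390296 0.03195813 0.262     ] len 0.2116945541681037
yaw -0.23546670666426123
[0.48561803 0.01206782 0.2575    ] from knob 0.11786996418114194 lat 0.0020553834122426754
[0.5086472  0.00535789 0.2575    ] from knob 0.0939108604737824 lat 0.0009032443057840854
[0.52417949 0.00274887 0.2575    ] from knob 0.07819850631401798 lat 0.001989847751439542
[ 0.54706357 -0.00534907  0.2575    ] from knob 0.0540566727711357 lat -0.0005458497991948861
[ 0.565858   -0.00616441  0.2575    ] from knob 0.035590646258200014 lat 0.0030459911957960483
roof corners [array([0.71802148, 0.15455091, 0.24      ]), array([ 0.63262274, -0.2277697 ,  0.24      ])]
```

Emit:
servo_tool([
  {"linear": [0,0,-0.04],"delta_rot": [0,0,-0.1]},
  {"linear": [0,0,-0.04],"delta_rot": [0,0,0]},
  {"linear": [0,0,-0.04],"delta_rot": [0,0,0]},
  {"linear": [-0.033,-0.03,0]},
  {"linear": [-0.033,-0.03,0]},
  {"linear": [-0.033,-0.03,0]},
  {"linear": [-0.033,-0.03,0]},
  {"linear": [-0.033,-0.03,0]},
  {"linear": [-0.033,-0.03,0]},
  {"linear": [-0.033,-0.03,0]},
], claw=0.06)

```text
schema error: expected keys linear, delta_rot
```

Emit:
servo_tool([
  {"linear": [-0.033,-0.03,0]},
  {"linear": [-0.033,-0.03,0]},
  {"linear": [-0.033,-0.03,0]},
  {"linear": [-0.033,-0.03,0]},
  {"linear": [-0.033,-0.03,0]},
  {"linear": [-0.033,-0.03,0]},
  {"linear": [-0.033,-0.03,0]},
  {"linear": [-0.033,-0.03,0]},
  {"linear": [-0.033,-0.03,0]},
  {"linear": [0,0,0]},
])

```text
schema error: expected keys linear, delta_rot
```

Emit:
servo_tool([
  {"linear": [0,0,-0.04],"delta_rot": [0,0,-0.1]},
  {"linear": [0,0,-0.04],"delta_rot": [0,0,0]},
  {"linear": [0,0,-0.04],"delta_rot": [0,0,0]},
  {"linear": [-0.033,-0.03,0],"delta_rot": [0,0,0]},
  {"linear": [-0.033,-0.03,0],"delta_rot": [0,0,0]},
  {"linear": [-0.033,-0.03,0],"delta_rot": [0,0,0]},
  {"linear": [-0.033,-0.03,0],"delta_rot": [0,0,0]},
  {"linear": [-0.033,-0.03,0],"delta_rot": [0,0,0]},
  {"linear": [-0.033,-0.03,0],"delta_rot": [0,0,0]},
  {"linear": [-0.033,-0.03,0],"delta_rot": [0,0,0]},
], claw=0.06)

```text
time: 1.2
tool_pos: [0.3695, 0.3119, 0.3466]
tcp_rot: [3.141, 0.0, 2.92]
force: [1.0, 1.4, -0.7]
finger_gap: 0.06
gripper_force: 0.0
```

Emit:
servo_tool([
  {"linear": [-0.033,-0.03,0],"delta_rot": [0,0,0]},
  {"linear": [-0.033,-0.03,0],"delta_rot": [0,0,0]},
  {"linear": [-0.033,-0.03,0],"delta_rot": [0,0,0]},
  {"linear": [-0.033,-0.03,0],"delta_rot": [0,0,0]},
  {"linear": [-0.033,-0.03,0],"delta_rot": [0,0,0]},
  {"linear": [-0.033,-0.03,0],"delta_rot": [0,0,0]},
  {"linear": [-0.033,-0.03,0],"delta_rot": [0,0,0]},
  {"linear": [-0.033,-0.03,0],"delta_rot": [0,0,0]},
  {"linear": [-0.033,-0.03,0],"delta_rot": [0,0,0]},
  {"linear": [0,0,0],"delta_rot": [0,0,0]},
])

```text
time: 2.2
tool_pos: [0.6006, -0.0199, 0.3444]
tcp_rot: [-3.14, -0.002, 2.915]
force: [0.1, 0.4, -0.9]
finger_gap: 0.06
gripper_force: 0.0
```

Emit:
servo_tool([
  {"linear": [0.002,0.002,0.025],"delta_rot": [0,0,0]},
  {"linear": [0,0,0.02],"delta_rot": [0,0,0]},
  {"linear": [0,0,0.015],"delta_rot": [0,0,0]},
  {"linear": [0,0,0.01],"delta_rot": [0,0,0]},
  {"linear": [0,0,0.005],"delta_rot": [0,0,0]},
  {"linear": [0,0,0],"delta_rot": [0,0,0]},
  {"linear": [0,0,0],"delta_rot": [0,0,0]},
])

```text
time: 2.9
tool_pos: [0.5981, -0.0127, 0.2726]
tcp_rot: [3.141, 0.001, 2.92]
force: [0.9, -0.6, -0.8]
finger_gap: 0.0603
gripper_force: 0.0
```

```bash
python3 - <<'E'
from h import *
a=grab('side');b=grab('top')
x=cv2.cvtColor(np.hstack([cv2.resize(a['img'][140:230,270:370],(400,360),interpolation=2),cv2.resize(b['img'][140:230,230:330],(400,360),interpolation=2)]),cv2.COLOR_RGB2BGR)
cv2.imwrite('pics/g1.png',x);print(env.state()['tool_pos'],env.state()['force'])
E
```

```text
[ 0.59821738 -0.01280038  0.27285744] [-0.03867313 -0.95065904 -0.07943801]
```

View pics/g1.png

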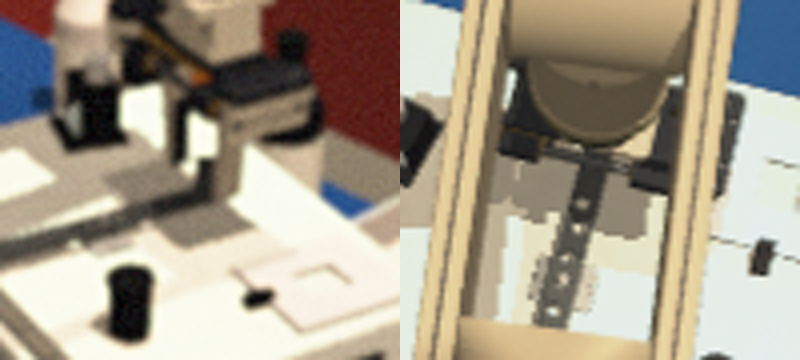

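The fingers straddle the knob, at about (205,175) in the left half and (600,165) in the right half. The TCP sits about 4 mm too far to +y, so I'll correct that and close in stages.

Emit:
servo_tool([
  {"linear": [-0.001,-0.0045,0.004],"delta_rot": [0,0,0]},
  {"linear": [0,0,0],"delta_rot": [0,0,0]},
  {"linear": [0,0,0],"delta_rot": [0,0,0]},
  {"linear": [0,0,0],"delta_rot": [0,0,0]},
  {"linear": [0,0,0],"delta_rot": [0,0,0]},
], claw=0.022)

```text
time: 3.5
tool_pos: [0.5977, -0.0174, 0.2677]
tcp_rot: [3.142, 0.0, 2.92]
force: [-1.0, 0.5, -0.4]
finger_gap: 0.0246
gripper_force: 0.0
```

Emit:
servo_tool([
  {"linear": [0,0,0],"delta_rot": [0,0,0]},
  {"linear": [0,0,0],"delta_rot": [0,0,0]},
], claw=0.02)

```text
time: 3.7
tool_pos: [0.5979, -0.0168, 0.2678]
tcp_rot: [3.141, 0.0, 2.92]
force: [1.6, 3.1, 0.6]
finger_gap: 0.0205
gripper_force: 1.7
```

Emit:
servo_tool([
  {"linear": [0,0,0],"delta_rot": [0,0,0]},
  {"linear": [0,0,0],"delta_rot": [0,0,0]},
], claw=0.019)

```text
time: 3.9
tool_pos: [0.5979, -0.0168, 0.2678]
tcp_rot: [3.141, 0.0, 2.92]
force: [1.9, 4.5, 0.8]
finger_gap: 0.0189
gripper_force: 2.7
```

Emit:
servo_tool([
  {"linear": [0,0.001,0],"delta_rot": [0,0,0]},
  {"linear": [0,0,0],"delta_rot": [0,0,0]},
])

```text
time: 4.1
tool_pos: [0.598, -0.0165, 0.2678]
tcp_rot: [-3.141, 0.0, 2.92]
force: [0.7, 2.1, 0.4]
finger_gap: 0.019
gripper_force: 1.3
```

Emit:
servo_tool([
  {"linear": [0,0.0008,0],"delta_rot": [0,0,0]},
  {"linear": [0,0,0],"delta_rot": [0,0,0]},
])

```text
time: 4.3
tool_pos: [0.5979, -0.016, 0.2675]
tcp_rot: [-3.141, -0.0, 2.919]
force: [-0.4, -0.2, -0.3]
finger_gap: 0.019
gripper_force: 0.0
```

Emit:
servo_tool([
  {"linear": [0,0,0],"delta_rot": [0,0,0]},
  {"linear": [0,0,0],"delta_rot": [0,0,0]},
  {"linear": [0,0,0],"delta_rot": [0,0,0]},
], claw=0.01)

```text
time: 4.6
tool_pos: [0.598, -0.0158, 0.2675]
tcp_rot: [-3.141, -0.0, 2.92]
force: [-0.6, 0.9, -0.8]
finger_gap: 0.0176
gripper_force: 30.0
```

Emit:
servo_tool([
  {"linear": [-0.0005,0,-0.003],"delta_rot": [0,-0.013,0]},
  {"linear": [0,0,-0.003],"delta_rot": [0,-0.013,0]},
  {"linear": [0,0,0],"delta_rot": [0,0,0]},
])

```text
time: 4.9
tool_pos: [0.598, -0.0156, 0.274]
tcp_rot: [-3.141, 0.026, 2.92]
force: [-3.5, 0.0, -2.6]
finger_gap: 0.0173
gripper_force: 30.0
```

```bash
python3 -c "
from h import *
s=env.state();print(s['tool_pos'],s['tcp_rot'],s['force'],s['wrist_torque'])"
```

```text
[ 0.59801926 -0.01559252  0.27401064] [-3.14147365  0.0261708   2.91997123] [-3.54849757  0.00480983 -2.57637105] [ 0.15181069  0.72815918 -0.03697877]
```

Emit:
servo_tool([
  {"linear": [0,0,-0.004],"delta_rot": [0,-0.018,0]},
  {"linear": [0,0,-0.004],"delta_rot": [0,-0.018,0]},
  {"linear": [0,0,-0.004],"delta_rot": [0,-0.018,0]},
  {"linear": [0,0,-0.004],"delta_rot": [0,-0.018,0]},
  {"linear": [0,0,-0.004],"delta_rot": [0,-0.018,0]},
  {"linear": [0,0,-0.004],"delta_rot": [0,-0.018,0]},
  {"linear": [0,0,0],"delta_rot": [0,0,0]},
  {"linear": [0,0,0],"delta_rot": [0,0,0]},
])

```text
time: 5.7
tool_pos: [0.5968, -0.0153, 0.2978]
tcp_rot: [3.142, 0.135, 2.92]
force: [-4.6, 0.7, -1.9]
finger_gap: 0.0178
gripper_force: 30.0
```

```bash
python3 - <<'E'
from h import *
b=grab('top');g=cv2.cvtColor(cv2.imread('pics/t0.png'),cv2.COLOR_BGR2GRAY).astype(float)
c=lambda u,v:(250+(u+.5)/6.667-.5,170+(v+.5)/6.667-.5)
P=[]
for h in[(121,318),(138,266),(145,231),(165,180),(168,138)]:
    u,v=np.round(c(*h)).astype(int);w=g[v-2:v+3,u-2:u+3];yy,xx=np.mgrid[v-2:v+3,u-2:u+3]
    m=np.hypot(xx-c(*h)[0],yy-c(*h)[1])<2.3
    W=np.clip(w-np.percentile(w,30),0,None)*m;W[np.hypot(xx-c(*h)[0],yy-c(*h)[1])>2]*=.5
    P.append(plane(b,(W*xx).sum()/W.sum(),(W*yy).sum()/W.sum(),.2575)[:2]);print(w.astype(int).tolist())
P=np.array(P);k=np.array([.598,-.0165])
e=np.array([np.cos(-.222),np.sin(-.222)]);n=np.array([-e[1],e[0]])
print(np.round((k-P)@e*1e3,1),np.round((P-k)@n*1e3,1))
# bar edges -> lateral centre line at rows
for v in range(182,246,4):
    r=g[v,250:300];i=np.where(r<150)[0]
    i=i[(i>5)]
    A=plane(b,250+i.min()-.5,v,.2575)[:2];B=plane(b,250+i.max()+.5,v,.2575)[:2];M=(A+B)/2
    print(v,np.round([(k-M)@e*1e3,(M-k)@n*1e3,np.linalg.norm(A-B)*1e3],1))
E
```

```text
[[97, 89, 75, 90, 97], [99, 108, 114, 111, 93], [133, 204, 219, 160, 110], [110, 160, 200, 163, 108], [99, 103, 109, 108, 100]]
[[95, 96, 98, 99, 100], [95, 113, 144, 146, 97], [87, 118, 191, 180, 123], [88, 102, 173, 188, 99], [108, 133, 141, 126, 105]]
[[112, 92, 84, 81, 86], [93, 90, 113, 118, 86], [104, 166, 217, 169, 152], [96, 122, 151, 128, 125], [96, 98, 100, 98, 102]]
[[94, 85, 66, 74, 81], [104, 157, 207, 159, 119], [95, 158, 222, 173, 154], [95, 110, 137, 130, 111], [97, 97, 100, 101, 98]]
[[97, 94, 90, 93, 98], [92, 83, 84, 73, 84], [131, 173, 130, 121, 99], [122, 192, 218, 155, 102], [99, 112, 134, 112, 99]]
[116.2  91.8  76.2  52.7  35.3] [ 2.8  1.4  2.3 -0.4  3.1]
182 [ 7.6  1.4 23.4]
186 [20.   1.3 23.4]
190 [32.3  1.2 23.4]
194 [44.6  1.  23.3]
198 [56.8  0.9 23.3]
202 [69.   0.8 23.2]
206 [81.6  2.1 26.1]
210 [94.   3.4 28.9]
214 [105.7   1.9  26. ]
218 [117.4   0.4  23.1]
222 [130.1   3.1  23. ]
226 [142.1   3.   23. ]
230 [154.    2.9  22.9]
234 [165.9   2.8  22.9]
238 [177.7   2.7  22.9]
242 [190.2   5.4  28.5]
```

Emit:
servo_tool([
  {"linear": [0.005,0,-0.0007],"delta_rot": [0,0,0]},
  {"linear": [0.005,0,-0.0007],"delta_rot": [0,-0.005,0]},
  {"linear": [0.005,0,-0.0007],"delta_rot": [0,-0.005,0]},
  {"linear": [0.005,0,-0.0007],"delta_rot": [0,-0.005,0]},
  {"linear": [0.005,0,-0.0007],"delta_rot": [0,-0.005,0]},
  {"linear": [0.005,0,-0.0007],"delta_rot": [0,-0.005,0]},
  {"linear": [0,0,0],"delta_rot": [0,0,0]},
  {"linear": [0,0,0],"delta_rot": [0,0,0]},
])

```text
time: 6.55
tool_pos: [0.5669, -0.0086, 0.2976]
tcp_rot: [3.142, 0.159, 2.92]
force: [-4.3, 1.1, -2.3]
finger_gap: 0.0174
gripper_force: 30.0
```

Emit:
servo_tool([
  {"linear": [0.005,0.001,-0.0008],"delta_rot": [0,0,0]},
  {"linear": [0.004,0.001,-0.0007],"delta_rot": [0,0,0]},
  {"linear": [0,0,0],"delta_rot": [0,0,0]},
  {"linear": [0,0,0],"delta_rot": [0,0,0]},
])

```text
time: 6.95
tool_pos: [0.5586, -0.0046, 0.2974]
tcp_rot: [-3.141, 0.159, 2.92]
force: [-4.9, 0.5, -3.1]
finger_gap: 0.0173
gripper_force: 30.0
```

```bash
cat > m.py <<'E'
from h import *
s=env.state();p=s['tool_pos'];F=s['force']
print('t',s['time'],'e %.4f n %.4f z %.4f'%(p[0]*.976-p[1]*.218,p[0]*.218+p[1]*.976,p[2]),s['tcp_rot'],'Fe %.1f Fn %.1f Fz %.1f'%(F[0]*.976-F[1]*.218,F[0]*.218+F[1]*.976,F[2]))
E
python3 m.py
python3 - <<'E'
from h import *
a=grab('side');b=grab('top')
x=cv2.cvtColor(np.hstack([cv2.resize(a['img'][160:220,255:335],(400,300),interpolation=2),cv2.resize(b['img'][170:260,240:300],(400,600),interpolation=2)[:300]]),cv2.COLOR_RGB2BGR)
x=np.hstack([cv2.resize(a['img'][160:220,255:325],(490,420),interpolation=2),cv2.resize(b['img'][185:245,250:290],(280,420),interpolation=2)])
cv2.imwrite('pics/g2.png',cv2.cvtColor(x,cv2.COLOR_RGB2BGR))
E
```

```text
t 6.95 e 0.5461 n 0.1173 z 0.2974 [-3.14149467  0.15887182  2.92002604] Fe -4.9 Fn -0.6 Fz -3.1
```

View pics/g2.png

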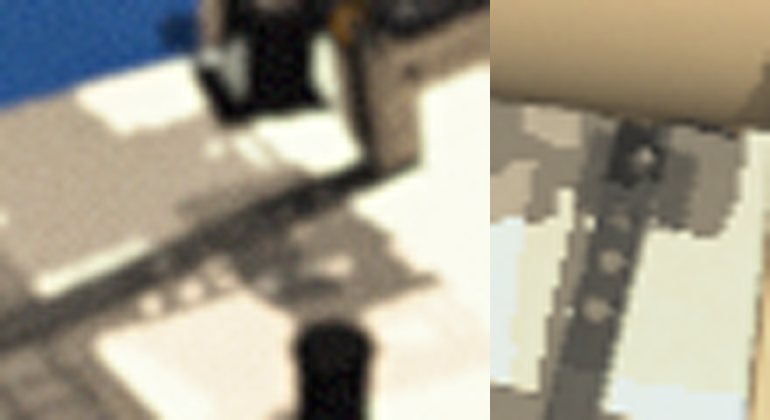

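The side half shows the bar raised over the bright pin collar near (300,270). The top half shows holes 1 to 4 at (597,310), (610,262), (620,220) and (643,158), with something bright in hole 4 where the pin should be. I'll lower it by feel.

Emit:
servo_tool([
  {"linear": [0.0005,0,0.0025],"delta_rot": [0,0.011,0]},
  {"linear": [0.0005,0,0.0025],"delta_rot": [0,0.011,0]},
  {"linear": [0.0003,0,0.002],"delta_rot": [0,0.009,0]},
  {"linear": [0,0,0],"delta_rot": [0,0,0]},
  {"linear": [0,0,0],"delta_rot": [0,0,0]},
])

```text
time: 7.55
tool_pos: [0.5586, -0.0048, 0.2901]
tcp_rot: [-3.141, 0.127, 2.92]
force: [-5.4, 0.1, -2.8]
finger_gap: 0.0171
gripper_force: 30.0
```

```bash
python3 m.py
```

```text
t 7.55 e 0.5463 n 0.1171 z 0.2901 [-3.14144232  0.12742765  2.91975646] Fe -5.3 Fn -1.1 Fz -2.8
```

Emit:
servo_tool([
  {"linear": [0,0,0.0015],"delta_rot": [0,0.007,0]},
  {"linear": [0,0,0],"delta_rot": [0,0,0]},
])

```text
time: 7.75
tool_pos: [0.5588, -0.0048, 0.2888]
tcp_rot: [-3.142, 0.121, 2.92]
force: [-5.2, 0.4, -3.0]
finger_gap: 0.0173
gripper_force: 30.0
```

```bash
python3 m.py
```

```text
t 7.75 e 0.5465 n 0.1172 z 0.2888 [-3.14155331  0.12066046  2.91978904] Fe -5.1 Fn -0.8 Fz -3.0
```

No contact yet, so I'll go on in 1 mm steps.

Emit:
servo_tool([
  {"linear": [0,0,0.001],"delta_rot": [0,0.0045,0]},
  {"linear": [0,0,0],"delta_rot": [0,0,0]},
])

```text
time: 7.95
tool_pos: [0.559, -0.0048, 0.2882]
tcp_rot: [3.142, 0.117, 2.92]
force: [-5.2, 0.7, -2.2]
finger_gap: 0.0174
gripper_force: 30.0
```

Emit:
servo_tool([
  {"linear": [0,0,0.001],"delta_rot": [0,0.0045,0]},
  {"linear": [0,0,0],"delta_rot": [0,0,0]},
])

```text
time: 8.15
tool_pos: [0.5592, -0.0048, 0.2879]
tcp_rot: [3.141, 0.113, 2.92]
force: [-7.8, 0.9, 2.4]
finger_gap: 0.0178
gripper_force: 30.0
```

```bash
python3 m.py
```

```text
t 8.15 e 0.5468 n 0.1172 z 0.2879 [3.14149758 0.112868   2.91985143] Fe -7.8 Fn -0.8 Fz 2.4
```

Contact at the pin's top: Fz rose by about 5 N. I'll ease off and feel for the hole with a light touch.

Emit:
servo_tool([
  {"linear": [0.0008,0,-0.0005],"delta_rot": [0,0,0]},
  {"linear": [0,0,0],"delta_rot": [0,0,0]},
])

```text
time: 8.35
tool_pos: [0.5586, -0.0047, 0.2881]
tcp_rot: [3.141, 0.114, 2.92]
force: [-5.0, 0.5, -0.8]
finger_gap: 0.0174
gripper_force: 30.0
```

```bash
python3 m.py
```

```text
t 8.35 e 0.5462 n 0.1172 z 0.2881 [3.14143929 0.11356411 2.91979078] Fe -4.9 Fn -0.6 Fz -0.8
```

Emit:
servo_tool([
  {"linear": [0.0008,0,0],"delta_rot": [0,0,0]},
  {"linear": [0,0,0],"delta_rot": [0,0,0]},
])

```text
time: 8.55
tool_pos: [0.5577, -0.0044, 0.2877]
tcp_rot: [3.141, 0.113, 2.92]
force: [-2.6, 0.9, 1.2]
finger_gap: 0.0172
gripper_force: 30.0
```

```bash
python3 m.py
```

```text
t 8.55 e 0.5453 n 0.1172 z 0.2877 [3.14147397 0.11316812 2.91980189] Fe -2.8 Fn 0.3 Fz 1.2
```

Emit:
servo_tool([
  {"linear": [0,0.0005,0],"delta_rot": [0,0,0]},
  {"linear": [0,0.0005,0],"delta_rot": [0,0,0]},
  {"linear": [0,0.0005,0],"delta_rot": [0,0,0]},
  {"linear": [0,0,0],"delta_rot": [0,0,0]},
])

```text
time: 8.95
tool_pos: [0.5572, -0.0028, 0.2863]
tcp_rot: [-3.141, 0.11, 2.92]
force: [-3.8, 0.1, -3.0]
finger_gap: 0.0173
gripper_force: 30.0
```

```bash
python3 m.py
```

```text
t 8.95 e 0.5444 n 0.1188 z 0.2863 [-3.14145688  0.10999346  2.92001886] Fe -3.7 Fn -0.7 Fz -3.0
```

Emit:
servo_tool([
  {"linear": [0,-0.001,0],"delta_rot": [0,0,0]},
  {"linear": [0,-0.001,0],"delta_rot": [0,0,0]},
  {"linear": [0,-0.001,0],"delta_rot": [0,0,0]},
  {"linear": [0,0,0],"delta_rot": [0,0,0]},
])

```text
time: 9.35
tool_pos: [0.5568, -0.0047, 0.2867]
tcp_rot: [3.14, 0.111, 2.92]
force: [-3.7, 5.5, -3.3]
finger_gap: 0.0177
gripper_force: 30.0
```

```bash
python3 m.py
```

```text
t 9.35 e 0.5445 n 0.1168 z 0.2867 [3.1396415  0.11054594 2.92041071] Fe -4.8 Fn 4.6 Fz -3.3
```

The pin dropped into the hole at n=0.1188: the load vanished, and then the sideways stroke was blocked. I'll re-centre and lower.

Emit:
servo_tool([
  {"linear": [0,0.0023,0],"delta_rot": [0,0,0]},
  {"linear": [0,0,0.001],"delta_rot": [0,0.0045,0]},
  {"linear": [0,0,0.001],"delta_rot": [0,0.0045,0]},
  {"linear": [0,0,0],"delta_rot": [0,0,0]},
])

```text
time: 9.75
tool_pos: [0.5575, -0.0036, 0.2847]
tcp_rot: [3.142, 0.102, 2.92]
force: [-5.7, 1.1, -3.2]
finger_gap: 0.0175
gripper_force: 30.0
```

```bash
python3 m.py
```

```text
t 9.75 e 0.5449 n 0.1181 z 0.2847 [3.14151495 0.10169075 2.919907  ] Fe -5.8 Fn -0.2 Fz -3.2
```

Emit:
servo_tool([
  {"linear": [0,0,0.0015],"delta_rot": [0,0.0067,0]},
  {"linear": [0,0,0.0015],"delta_rot": [0,0.0067,0]},
  {"linear": [0,0,0],"delta_rot": [0,0,0]},
])

```text
time: 10.05
tool_pos: [0.5578, -0.0037, 0.2817]
tcp_rot: [3.142, 0.088, 2.92]
force: [-5.6, 0.9, -4.1]
finger_gap: 0.0172
gripper_force: 30.0
```

```bash
python3 m.py
```

```text
t 10.05 e 0.5452 n 0.1180 z 0.2817 [3.14152584 0.08810001 2.91984083] Fe -5.6 Fn -0.3 Fz -4.1
```

Emit:
servo_tool([
  {"linear": [0,0,0.0015],"delta_rot": [0,0.0067,0]},
  {"linear": [0,0,0.0015],"delta_rot": [0,0.0067,0]},
  {"linear": [0,0,0],"delta_rot": [0,0,0]},
])

```text
time: 10.35
tool_pos: [0.558, -0.0037, 0.2787]
tcp_rot: [3.142, 0.075, 2.92]
force: [-6.2, 1.5, -3.5]
finger_gap: 0.0172
gripper_force: 30.0
```

```bash
python3 m.py
```

```text
t 10.35 e 0.5455 n 0.1180 z 0.2787 [3.14154812 0.07465717 2.91989576] Fe -6.3 Fn 0.1 Fz -3.5
```

Emit:
servo_tool([
  {"linear": [0.0002,0,0.0015],"delta_rot": [0,0.0067,0]},
  {"linear": [0,0,0.0015],"delta_rot": [0,0.0067,0]},
  {"linear": [0,0,0],"delta_rot": [0,0,0]},
])

```text
time: 10.65
tool_pos: [0.5582, -0.0038, 0.2758]
tcp_rot: [-3.142, 0.062, 2.92]
force: [-5.2, 1.0, -3.4]
finger_gap: 0.0175
gripper_force: 30.0
```

```bash
python3 m.py
```

```text
t 10.65 e 0.5456 n 0.1180 z 0.2758 [-3.14154342  0.06169193  2.91975231] Fe -5.3 Fn -0.2 Fz -3.4
```

Emit:
servo_tool([
  {"linear": [0,0,0.001],"delta_rot": [0,0.0045,0]},
  {"linear": [0,0,0.001],"delta_rot": [0,0.0045,0]},
  {"linear": [0,0,0],"delta_rot": [0,0,0]},
])

```text
time: 10.95
tool_pos: [0.5584, -0.0038, 0.274]
tcp_rot: [3.142, 0.053, 2.92]
force: [-5.7, 0.8, -2.7]
finger_gap: 0.0174
gripper_force: 30.0
```

```bash
python3 m.py
```

```text
t 10.95 e 0.5458 n 0.1180 z 0.2740 [3.14155524 0.05316106 2.91977589] Fe -5.8 Fn -0.4 Fz -2.7
```

Emit:
servo_tool([
  {"linear": [0,0,0.001],"delta_rot": [0,0.0045,0]},
  {"linear": [0,0,0.001],"delta_rot": [0,0.0045,0]},
  {"linear": [0,0,0],"delta_rot": [0,0,0]},
])

```text
time: 11.25
tool_pos: [0.5585, -0.0039, 0.272]
tcp_rot: [-3.142, 0.044, 2.92]
force: [-6.1, 0.6, -3.5]
finger_gap: 0.0168
gripper_force: 30.0
```

Emit:
servo_tool([
  {"linear": [0,0,0.0007],"delta_rot": [0,0.003,0]},
  {"linear": [0,0,0],"delta_rot": [0,0,0]},
])

```text
time: 11.45
tool_pos: [0.5586, -0.0038, 0.2715]
tcp_rot: [3.142, 0.042, 2.92]
force: [-5.7, 1.1, -3.3]
finger_gap: 0.0176
gripper_force: 30.0
```

```bash
python3 m.py
```

```text
t 11.45 e 0.5460 n 0.1180 z 0.2715 [3.14159062 0.04162669 2.91987464] Fe -5.8 Fn -0.2 Fz -3.3
```

Emit:
servo_tool([
  {"linear": [0,0,0.0008],"delta_rot": [0,0.003,0]},
  {"linear": [0,0,0],"delta_rot": [0,0,0]},
])

```text
time: 11.65
tool_pos: [0.5586, -0.0039, 0.2713]
tcp_rot: [3.142, 0.039, 2.92]
force: [-6.9, 0.9, 0.1]
finger_gap: 0.0174
gripper_force: 30.0
```

Emit:
servo_tool([
  {"linear": [0,0,0.0006],"delta_rot": [0,0.002,0]},
  {"linear": [0,0,0],"delta_rot": [0,0,0]},
])

```text
time: 11.85
tool_pos: [0.5587, -0.0039, 0.2712]
tcp_rot: [3.142, 0.038, 2.92]
force: [-8.9, 1.0, 2.7]
finger_gap: 0.0172
gripper_force: 30.0
```

Seated on the collar at the expected height. I'll ease forward so the spring load passes onto the pin before I release.

Emit:
servo_tool([
  {"linear": [0.0008,0,-0.0005],"delta_rot": [0,0,0]},
  {"linear": [0,0,0],"delta_rot": [0,0,0]},
])

```text
time: 12.05
tool_pos: [0.5582, -0.0038, 0.2713]
tcp_rot: [3.141, 0.038, 2.92]
force: [-4.7, 0.8, 0.0]
finger_gap: 0.0173
gripper_force: 30.0
```

Emit:
servo_tool([
  {"linear": [0.0006,0,0],"delta_rot": [0,0,0]},
  {"linear": [0,0,0],"delta_rot": [0,0,0]},
])

```text
time: 12.25
tool_pos: [0.5579, -0.0037, 0.2713]
tcp_rot: [3.141, 0.039, 2.92]
force: [-1.4, -1.2, 1.6]
finger_gap: 0.0173
gripper_force: 30.0
```

```bash
python3 m.py
```

```text
t 12.25 e 0.5453 n 0.1180 z 0.2713 [3.14149255 0.03865956 2.9197423 ] Fe -1.1 Fn -1.4 Fz 1.6
```

Emit:
servo_tool([
  {"linear": [0,0,0],"delta_rot": [0,0,0]},
  {"linear": [0,0,0],"delta_rot": [0,0,0]},
  {"linear": [0,0,0],"delta_rot": [0,0,0]},
  {"linear": [0,0,0],"delta_rot": [0,0,0]},
], claw=0.04)

```text
time: 12.65
tool_pos: [0.5574, -0.0036, 0.2706]
tcp_rot: [3.142, 0.037, 2.92]
force: [-0.0, 0.1, -0.1]
finger_gap: 0.0396
gripper_force: 0.0
```

```bash
python3 m.py
```

```text
t 12.65 e 0.5448 n 0.1180 z 0.2706 [3.1415598  0.03699261 2.91973158] Fe -0.0 Fn 0.1 Fz -0.1
```

Emit:
servo_tool([
  {"linear": [0,0,-0.01],"delta_rot": [0,0,0]},
  {"linear": [0,0,-0.02],"delta_rot": [0,0,0]},
  {"linear": [0,0,-0.03],"delta_rot": [0,0,0]},
  {"linear": [0,0,-0.03],"delta_rot": [0,0,0]},
  {"linear": [-0.04,0.02,-0.02],"delta_rot": [0,0,0]},
  {"linear": [-0.04,0.02,-0.02],"delta_rot": [0,0,0]},
  {"linear": [-0.04,0.02,-0.01],"delta_rot": [0,0,0]},
  {"linear": [0,0.045,0],"delta_rot": [0,0,0]},
  {"linear": [0,0.045,0],"delta_rot": [0,0,0]},
  {"linear": [0,0.045,0],"delta_rot": [0,0,0]},
])

```text
time: 13.65
tool_pos: [0.7128, 0.1627, 0.4152]
tcp_rot: [3.141, 0.037, 2.919]
force: [1.7, -0.1, -0.5]
finger_gap: 0.0401
gripper_force: 0.0
```

```bash
python3 m.py; python3 - <<'E'
from h import *
a=grab('side');b=grab('top')
x=np.hstack([cv2.resize(a['img'][150:240,230:345],(460,360),interpolation=2),cv2.resize(b['img'][170:260,240:320],(320,360),interpolation=2)])
cv2.imwrite('pics/g3.png',cv2.cvtColor(x,cv2.COLOR_RGB2BGR))
E
```

```text
t 13.65 e 0.6602 n 0.3141 z 0.4152 [3.14149826 0.03702309 2.91882371] Fe 1.7 Fn 0.3 Fz -0.5
```

View pics/g3.png

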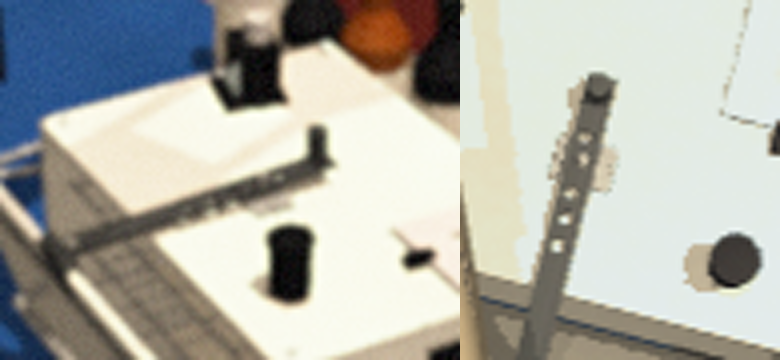

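The picture shows the stay seated with its fourth hole, at (583,160), over the collar's shadow. The knob is at (599,85), the flap is leaning out, and the bystanders in view haven't moved. I'll do a quick numeric check and hand in.

Emit:
servo_tool([
  {"linear": [0,0,0],"delta_rot": [0,0,0]},
  {"linear": [0,0,0],"delta_rot": [0,0,0]},
  {"linear": [0,0,0],"delta_rot": [0,0,0]},
  {"linear": [0,0,0],"delta_rot": [0,0,0]},
  {"linear": [0,0,0],"delta_rot": [0,0,0]},
])

```text
time: 14.25
tool_pos: [0.7121, 0.1604, 0.4156]
tcp_rot: [3.141, 0.037, 2.919]
force: [0.4, -0.7, -0.1]
finger_gap: 0.0406
gripper_force: 0.0
```

```bash
python3 - <<'E'
from h import *
a=grab('side');b=grab('top')
k,err=tri(b,(274.4,190.5),a,(230+317/4,150+130/4));pin=np.array([.5096,.0051])
print(k,err,np.linalg.norm(k[:2]-pin))
print(workorder.hand_in())
E
```

```text
[ 0.55883209 -0.00497247  0.28626565] 7.800735078147018e-05 0.050251899381146305
the job is handed in; nothing more can be done
None
```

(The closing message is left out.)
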